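# Blank the intake, open the air-filter box and present the filter

## Robot

A 6-joint arm with a two-finger parallel gripper is mounted at the origin on a cart in front of the work surface, level with it; the furniture and walls round the work are solid. World frame = base frame: x ahead of the robot, y to its left, z up, the work surface at z = 0. Lengths are in m, angles in rad, forces in N, time in s.
With the tool pointing down it reaches from about 0.3 to 0.875 m from the base axis. Payload 6.4 kg.
Tool frame: the origin (TCP) lies on the centre line of the jaws, within the pads' length; the fingertips stand 25 mm ahead of it and the grasp point (between the pads) lies 6 mm ahead of it (ctrl.tip_reach is the distance from the TCP to the fingertips, in m); z points along the fingers, y is the line along which they close (so a half turn about z gives the same grasp; the last joint's range is limited). The gripper opens to 85 mm and grips with 20 to 120 N. Pads are 22 mm wide; open, the fingers measure 114 mm over their backs; the gripper's body (76 mm by 85 mm) begins 54 mm behind the grasp point. The pads swing forward as they close: fully open they stand 13 mm farther back than shut.
Start: joints at [1.081, 0.181, 1.607, -0, 1.354, -0.206], TCP at [0.161, 0.552, 0.218] pointing down, gripper open.
Joint ranges: [-2.99, 2.99], [-0.89, 2.07], [0.3, 2.58], [-1.14, 4.28], [0, 2.63], [-3.12, 3.12]. Speed limits (rad/s): [2.57, 2.57, 3.01, 3.14, 3.14, 3.14].

## Interface

Orientations are given as a unit quaternion [w, x, y, z].
In Python, from bench import ctrl gives the robot as it stands.
- The arm moves only by the tool servo_tool, never from a script. Its argument "motion" is a list that holds one entry, the list of rows, each a list of 5 numbers: the shift along the tool's x, y, z in cm, then the turn about the tool's z in degrees, then the closure, from -1 (fully open) to 1 (shut). In form: [[[dx, dy, dz, twist, claw], ...]]. A call has 1 to 5 rows; each row is the pose to reach, as a shift and turn from the pose commanded when the call began, along the tool's axes at that moment; what a row does not reach only later rows make up. A row lasts 1/10 s, in which the tool goes at most 50 mm and 8.59 degrees, less where a joint would pass 70% of its speed; a pose out of reach is approached as far as the arm can. A call with a gripper value outside its range is refused whole. The fingers move at their own pace and stop on an object; the grip force is fixed at half the most. Time passes only in rows, so rows that repeat a pose let the fingers close. It gives the time, the measured TCP pose, the force, the opening and the grip force at its end, in the units of the state.
- ctrl.get_obs(): the state, without advancing time (a new reading comes with each control period).
- ctrl.camera(name): name is "scene" or "side" or "wrist"; returns a dict with "pixels" (400x640x3 uint8, red, green, blue), "depth" (400x640 float32, m along the optical axis (not along the pixel's ray), 0 where there is no reading), "fx", "fy", "cx", "cy" (pixels), "R" (3x3) and "t" (3): a world point X has camera coordinates R X + t; the wrist camera has in their place "hand_eye" (4x4, takes a point from camera to tool coordinates, whose origin is the TCP and whose axes are the flange's). Camera axes: x right, y down, z forward; pixel columns grow to the right and rows downward; lengths in m; the calibration is good to about 2 mm. A picture is of the moment at which its call begins: read the wrist's pose just before it.
- ctrl.hand_in(): hands the job in; it is judged then, once.
The state is a dict: "time_s": time; "q": joint angles; "dq": joint speeds; "joint_efforts": joint torques, N m; "eef_pos": TCP position; "eef_rot": TCP orientation; "wrist_force": force on the tool from outside, world axes, zero at the start; "torque": the same for the moment, N m; "opening": opening from 0.0 (shut) to 1.0 (fully open); "grasp_force": force on a finger pad.
Only numpy, scipy, OpenCV 4.12 (cv2) and the standard library are available. Lean on these libraries where they do the work, as an engineer would, in place of code of your own. Each camera call takes 0.05 s, during which the arm holds its last target. There are 200 camera calls.

## Task

Press the loose blue blanking plug firmly down into the intake opening of the grey air-filter box until its flange sits flush, then swing the black cover back past upright so that it stays open, and draw the filter hidden inside straight up and out by its green bar. Finish while still holding the filter in the gripper: upright and still, over the middle of the steel tray, its long side in line with the tray's long side, a good hand's breadth (10 cm or more) above it. Leave the plug in, the cover open, and the spark plugs, phone and red bulb box where they lie.

Things in the scene. Friction and masses are not known exactly. Their poses are not given: they have to be found in the camera images.
- filter_box: grey box fixed to the bench. Origin: on the bench under the centre of the filter chamber; +x points away from the robot. Chamber 112 (x) x 150 (y) x 85 mm high, walls and floor 4 mm, under the black flap; the filter stands in a slot in its middle, lengthwise along x, over 50 mm free on each y side of its grip bar. On the -y side the intake block, 90 x 110 x 70 mm high, its opening on top
- port (a point): centre of the intake opening at the level of the block's top face, 70 mm above the bench; axes as the box's. The opening is 47 mm (x) x 35 mm (y), 24 mm deep, 2 mm chamfer
- cover (a joint): hinge angle of the cover in rad: 0 shut, grows as it opens, pi/2 upright, stop at 1.95. Starts shut or a little ajar. A stiff hinge holds it at any angle; lifting at the knob takes about 3 N
- cover_knob (a point): grip point in the yellow knob near the cover's front edge, 8 mm below the knob's top, 26 mm above the cover plate. Knob 24 mm wide (y), 14 thick (x), 34 tall. The frame turns with the cover; shut, its axes are the box's. Gripped across y the knob can turn between the pads as the cover swings, the tool still pointing down
- cover_hinge (a point): middle of the hinge line (along the box's y) at the far (+x) top edge of the chamber, 85 mm above the bench. With the cover shut the knob point lies 98 mm to its -x and 34 mm above it; it swings up and over, so past upright the knob is on the far side, pointing away from the robot
- filter: filter cartridge, hidden under the cover at first: black frame, white pleats, 96 mm long (x), 26 thick (y), 46 tall, with a green grip bar 50 (x) x 16 (y) x 24 mm tall on top, 70 mm in all, about 0.12 kg. Origin: centre of its underside, 4 mm above the bench on the chamber floor. It draws straight up with 2 to 4 mm play
- filter_grip (a point): grip point in the filter's green bar, 6 mm below the bar's top, 64 mm above the filter's underside; axes as the filter's
- plug: blue blanking plug standing on its foot on the bench, yaw within 0.5 rad of straight, alike after a half turn, about 0.06 kg. Foot 44 (x) x 32 (y) x 18 mm deep goes into the opening with 1.5 mm play per side; above it a flange 54 x 42 x 4 mm that rests on the block's top; then a grip rib 34 (x) x 12 (y) x 28 mm tall. 50 mm in all. Origin: centre of its underside
- plug_flange (a point): centre of the underside of the plug's flange, 18 mm above the plug's underside; flush means level with point port
- plug_grip (a point): grip point in the plug's rib, 6 mm below its top, 44 mm above the plug's underside
- tray: shallow steel tray fixed to the bench, 110 (x) x 160 (y, its long side) x 18 mm high. Origin: centre of its underside, on the bench
- spark_plug_0: old spark plug, 24 x 75 x 21 mm, lying on the bench between the robot and the box; leave alone
- spark_plug_1: the other spark plug, same size, beside it; leave alone
- phone: black phone, 46 x 108 x 14 mm, lying in front of the box; leave alone
- bulb_box: small red cardboard bulb box, 30 x 62 x 30 mm, lying at the front right of the filter box; leave alone
Not all that is in view belongs to the job. Of the things that look like the plug, the larger one is meant.

How it is judged:
On the way, in this order (a step that is already met when the one before it is completed fails the run):
1. the plug is pressed flush into the intake opening, with at least 3 N (z of plug_flange in the frame of port below 0.002 m and horizontal distance between plug_flange and port below 0.005 m and angle between plug's own z axis and vertical below 0.08 rad and contact force between plug and filter_box above 3 N), for 0.1 s.
2. the cover is swung back past upright (value of joint cover above 1.58 rad), for 0.2 s.
3. the filter is drawn up clear of the box, in the fingers (z of filter in the frame of filter_box above 0.09 m and contact force between the fingers and filter above 1 N), for 0.1 s.
At the end, for the whole second after the job is handed in: Plug flush in the opening (2 mm), within 5 mm of its centre; cover beyond 1.5 rad; filter in the fingers, at rest, touching nothing else, underside over 95 mm above the bench, within 45 mm of the tray's centre seen from above, upright and in line with the tray's long side within 0.3 rad (z of plug_flange in the frame of port below 0.002 m and horizontal distance between plug_flange and port below 0.005 m and angle between plug's own z axis and vertical below 0.08 rad and value of joint cover above 1.5 rad and height (world z) of filter above 0.095 m and horizontal distance between filter and tray below 0.045 m and angle between filter's own z axis and vertical below 0.3 rad and angle between the x axis of filter and the y axis of tray, either way round below 0.3 rad and contact force between the fingers and filter above 1 N and contact force between filter and filter_box below 0.2 N and contact force between filter and tray below 0.2 N and linear speed of filter below 0.03 m/s); the arm keeps its last pose, push and grip.
It fails at once if the spark plug 0 is moved more than 25 mm (distance of spark_plug_0 from where it was at the start of the episode above 0.025 m).
It fails at once if the spark plug 1 is moved more than 25 mm (distance of spark_plug_1 from where it was at the start of the episode above 0.025 m).
It fails at once if the phone is moved more than 25 mm (distance of phone from where it was at the start of the episode above 0.025 m).
It fails at once if the bulb box is moved more than 25 mm (distance of bulb_box from where it was at the start of the episode above 0.025 m).
It also fails if it takes over 69 s, if anything falls off the work surface, if the arm or the gripper's body presses on something with over 40 N, if the wrist force passes 120 N, or if a joint passes its speed limit or range.

## Working session

There is one attempt and no reset: what is moved stays moved. The work goes in short steps, Python scripts to look and compute and a tool call to move; the robot and the scene stay as the last step left them, time stands still between calls to the robot, and variables do not carry over. Pictures are saved under pics/ and viewed, at most 10 in all, crops included, and the job is handed in when it is done.

Besides the shell and the picture viewer there is one more tool, called after ">>>" as a command line: name --argument value ..., lists and objects as JSON in quotes. servo_tool: Moves the arm, as the interface text tells. Its arguments: {"type":"object","properties":{"motion":{"type":"array"}},"required":["motion"]}

```bash
mkdir -p pics; ls; cat > h.py <<'E'
import numpy as np,cv2
from bench import ctrl
from scipy.spatial.transform import Rotation as Ro
def obs(): return ctrl.get_obs()
def cam(n):
    o=obs(); c=ctrl.camera(n)
    if n=="wrist":
        w,x,y,z=o["eef_rot"]; T=np.eye(4); T[:3,:3]=Ro.from_quat([x,y,z,w]).as_matrix(); T[:3,3]=o["eef_pos"]
        M=T@np.array(c["hand_eye"]); c["C"]=M[:3,3]; c["A"]=M[:3,:3]
    else:
        R=np.array(c["R"]); c["A"]=R.T; c["C"]=-R.T@np.array(c["t"])
    return c
def ray(c,u,v):
    return c["A"]@np.array([(u-c["cx"])/c["fx"],(v-c["cy"])/c["fy"],1.0])
def plane(c,u,v,z):
    d=ray(c,u,v); return c["C"]+d*(z-c["C"][2])/d[2]
def cloud(c):
    v,u=np.mgrid[0:400,0:640]; d=c["depth"]
    P=np.stack([(u-c["cx"])/c["fx"]*d,(v-c["cy"])/c["fy"]*d,d],-1)@c["A"].T+c["C"]
    P[d<=0]=np.nan; return P
def save(c,n): cv2.imwrite("pics/"+n,cv2.cvtColor(c["pixels"],cv2.COLOR_RGB2BGR))
def proj(c,X):
    p=c["A"].T@(np.array(X)-c["C"]); return p[0]/p[2]*c["fx"]+c["cx"],p[1]/p[2]*c["fy"]+c["cy"]
E
python3 - <<'E'
from h import *
import pickle
o=obs();print({k:np.round(v,3).tolist() for k,v in o.items()}, ctrl.tip_reach)
D={}
for n in ("scene","side","wrist"):
    c=cam(n);D[n]=c;save(c,n+"0.png");print(n,c["C"].round(3),c["A"][:,2].round(2))
pickle.dump(D,open("D.pkl","wb"))
E
```

```text
pics
{'time_s': 0.0, 'q': [1.081, 0.182, 1.608, -0.0, 1.354, -0.206], 'dq': [0.001, -0.001, -0.0, -0.001, -0.001, 0.001], 'joint_efforts': [0.002, -44.486, -35.134, -0.0, 0.009, -0.0], 'eef_pos': [0.161, 0.551, 0.218], 'eef_rot': [-0.0, 0.141, 0.99, -0.001], 'wrist_force': [-0.346, 0.708, 0.184], 'torque': [-0.037, 0.005, 0.031], 'grasp_force': 0.0, 'opening': 1.002} 0.025
scene [ 0.161 -0.779  0.774] [ 0.33  0.73 -0.6 ]
side [ 0.256 -0.855  0.485] [ 0.24  0.89 -0.39]
wrist [0.083 0.574 0.374] [ 0.3  -0.09 -0.95]
```

View pics/scene0.png

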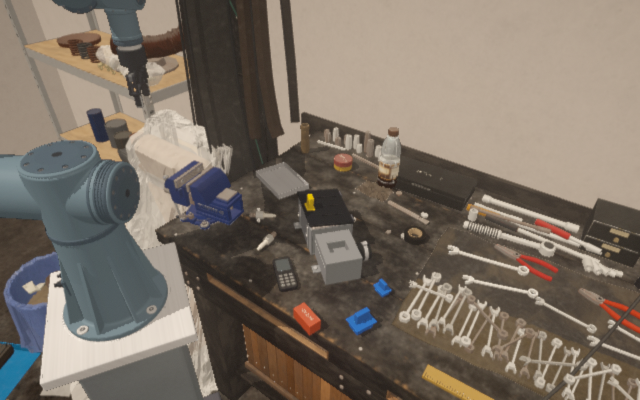

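View pics/side0.png

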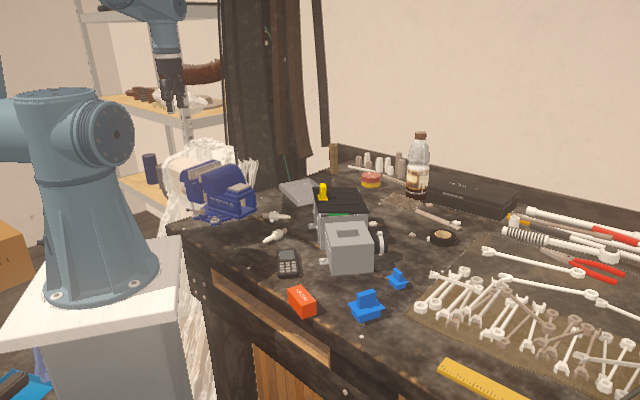

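Scene view: two blue plugs are visible. The larger is at about (361,320) in scene and (366,305) in side; the smaller is at about (381,288) and (397,280). The larger one fits the description. The box has its block at (337,255), the yellow knob is at (310,202) and the tray at (282,180). I'll confirm with an enlarged crop and measure.

```bash
python3 - <<'E'
from h import *
import pickle
D=pickle.load(open("D.pkl","rb"))
c=D["scene"]; cr=c["pixels"][160:345,240:440]; cv2.imwrite("pics/crop1.png",cv2.cvtColor(cv2.resize(cr,None,fx=3.2,fy=3.2,interpolation=cv2.INTER_CUBIC),cv2.COLOR_RGB2BGR))
for n in("scene","side"):
    c=D[n];P=cloud(c);hsv=cv2.cvtColor(c["pixels"],cv2.COLOR_RGB2HSV)
    def comps(m,name,mn=15,box=(0.2,1.0,-0.6,0.45)):
        ok=np.isfinite(P[...,0])&(P[...,0]>box[0])&(P[...,0]<box[1])&(P[...,1]>box[2])&(P[...,1]<box[3])
        m=(m&ok).astype(np.uint8);k,l,s,ce=cv2.connectedComponentsWithStats(m)
        for i in range(1,k):
            if s[i,4]<mn: continue
            Q=P[l==i];r=cv2.minAreaRect(Q[:,:2].astype(np.float32))
            print(n,name,s[i,4],ce[i].round(),"lo",np.percentile(Q,2,axis=0).round(3),"hi",np.percentile(Q,98,axis=0).round(3),"rect",np.round(r[0],3),np.round(r[1],3),round(r[2],1))
    H,S,V=[hsv[...,i].astype(int) for i in range(3)]
    comps((H>98)&(H<122)&(S>150)&(V>80),"blue")
    comps((H>20)&(H<35)&(S>150)&(V>120),"yellow")
    comps((H>40)&(H<90)&(S>100),"green",4)
    comps(((H<10)|(H>172))&(S>150)&(V>120),"red",40)
    z=P[...,2]
    comps((abs(z-0.07)<.004)&(S<60),"top70",60,(0.3,.8,-.4,.3))
    comps((z>.08)&(z<.12)&(V<90),"cover",100,(0.3,.8,-.4,.3))
    comps((z>.006)&(z<.024)&(S<60)&(V>80),"tray",100,(0.2,.9,-.2,.5))
    comps((z>.006)&(z<.03),"low",60,(0.2,.7,-.4,.3))
E
```

```text
scene blue 174 [382. 288.] lo [ 0.563 -0.234  0.002] hi [ 0.59  -0.2    0.035] rect [ 0.574 -0.218] [0.031 0.04 ] 39.4
scene blue 459 [361. 321.] lo [ 0.458 -0.306  0.003] hi [ 0.509 -0.27   0.051] rect [ 0.485 -0.285] [0.058 0.042] 7.2
scene yellow 121 [310. 202.] lo [0.484 0.021 0.1  ] hi [0.504 0.052 0.137] rect [0.501 0.057] [0.076 0.023] 71.7
scene red 304 [535. 266.] lo [ 0.946 -0.354  0.01 ] hi [ 0.999 -0.267  0.021] rect [ 0.972 -0.309] [0.054 0.094] 6.7
scene red 476 [306. 319.] lo [ 0.357 -0.262  0.   ] hi [ 0.396 -0.201  0.032] rect [ 0.376 -0.227] [0.032 0.071] 13.3
scene top70 1075 [337. 246.] lo [ 0.468 -0.152  0.067] hi [ 0.562 -0.032  0.073] rect [ 0.518 -0.066] [0.173 0.115] 80.8
scene cover 105 [225. 183.] lo [0.301 0.209 0.091] hi [0.33  0.237 0.118] rect [0.313 0.224] [0.038 0.014] 39.1
scene cover 1466 [326. 208.] lo [ 0.473 -0.047  0.09 ] hi [0.594 0.106 0.104] rect [0.537 0.031] [0.16  0.123] 80.3
scene tray 344 [282. 179.] lo [0.449 0.235 0.006] hi [0.575 0.408 0.02 ] rect [0.511 0.321] [0.114 0.169] 8.9
scene tray 109 [263. 215.] lo [0.379 0.146 0.007] hi [0.
[... 4413 characters left out ...]

side low 586 [287. 262.] lo [ 0.357 -0.131  0.008] hi [ 0.407 -0.03   0.016] rect [ 0.383 -0.077] [0.111 0.046] 81.4
side low 124 [452. 275.] lo [ 0.678 -0.268  0.008] hi [ 0.699 -0.212  0.028] rect [ 0.688 -0.24 ] [0.024 0.062] 0.3
side low 193 [397. 279.] lo [ 0.565 -0.235  0.006] hi [ 0.593 -0.201  0.029] rect [ 0.58  -0.217] [0.031 0.038] 6.4
side low 3245 [455. 310.] lo [ 0.569 -0.395  0.007] hi [ 0.697 -0.254  0.028] rect [ 0.65  -0.333] [0.144 0.159] 30.7
side low 437 [302. 303.] lo [ 0.359 -0.263  0.007] hi [ 0.4   -0.206  0.03 ] rect [ 0.379 -0.231] [0.031 0.064] 14.7
side low 459 [366. 309.] lo [ 0.459 -0.307  0.007] hi [ 0.512 -0.27   0.029] rect [ 0.485 -0.286] [0.054 0.043] 7.6
```

View pics/crop1.png

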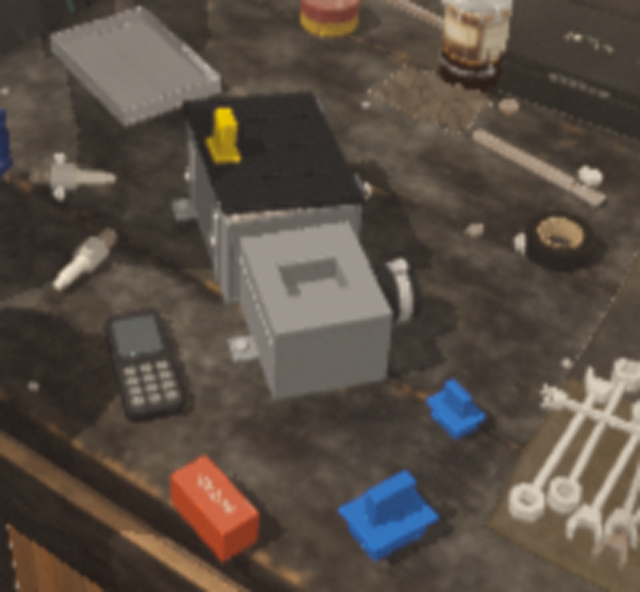

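The crop confirms it. The larger plug at crop (388,515), scene (361,321), measures about 54 x 42 mm at the flange and 50 mm tall, so it is the one meant. The one at scene (382,288) is about 30 x 38 mm and 35 mm tall, a decoy. Next I'll go there and look with the wrist camera.

```bash
cat >> h.py <<'E'
def rel(X,yaw=None):
    "tool shift in cm and twist in deg to reach TCP X with tool y at world yaw (deg)"
    o=obs(); w,x,y,z=o["eef_rot"]; R=Ro.from_quat([x,y,z,w]).as_matrix()
    s=R.T@(np.array(X)-o["eef_pos"])*100
    t=np.degrees(np.arctan2(R[1,1],R[0,1])); tw=0 if yaw is None else -((yaw-t+180)%360-180)
    print("shift cm",s.round(2),"twist",round(tw,1),"now yaw",round(t,2),"pos",np.round(o["eef_pos"],4),"F",np.round(o["wrist_force"],1),"t",round(o["time_s"],2))
E
python3 - <<'E'
from h import *
rel([.43,-.2,.30],97)
E
```

```text
shift cm [-46.89 -64.63  -8.15] twist -23.3 now yaw 73.74 pos [0.1608 0.5516 0.2178] F [ 1.   0.1 -0.1] t 0.15
```

>>> servo_tool --motion '[[[0,0,-5,0,-1],[-3,-4,-8,0,-1],[-6,-8,-8,0,-1],[-9,-12,-8,0,-1],[-12,-16,-8,0,-1]]]'

```text
time_s: 0.65
eef_pos: [0.2289, 0.37, 0.2986]
eef_rot: [0.0, 0.141, 0.99, 0.0]
wrist_force: [1.4, 0.6, 0.5]
opening: 0.998
grasp_force: 0.0
```

>>> servo_tool --motion '[[[-2.5,-3,0,0,-1],[-5,-6.5,0,0,-1],[-7,-10,0,0,-1],[-9.5,-13,0,0,-1],[-12,-16,0,0,-1]]]'

```text
time_s: 1.15
eef_pos: [0.2993, 0.183, 0.2985]
eef_rot: [0.0, 0.141, 0.99, 0.0]
wrist_force: [0.8, 0.6, -1.3]
opening: 0.996
grasp_force: 0.0
```

>>> servo_tool --motion '[[[-2.5,-3,0,0,-1],[-5,-6.5,0,0,-1],[-7,-10,0,0,-1],[-9.5,-13,0,0,-1],[-12,-16,0,0,-1]]]'

```text
time_s: 1.65
eef_pos: [0.3698, -0.0045, 0.2986]
eef_rot: [0.0, 0.142, 0.99, 0.0]
wrist_force: [1.0, 0.6, 0.4]
opening: 0.999
grasp_force: 0.0
```

>>> servo_tool --motion '[[[-2.5,-3,0,-5,-1],[-5,-6.5,0,-11,-1],[-7,-10,0,-17,-1],[-9.5,-13,0,-23,-1],[-11,-16,0,-23,-1]]]'

```text
time_s: 2.15
eef_pos: [0.4308, -0.1891, 0.2981]
eef_rot: [-0.0, -0.06, 0.998, 0.0]
wrist_force: [-0.2, 0.2, -0.0]
opening: 0.997
grasp_force: 0.0
```

>>> servo_tool --motion '[[[0,0,0,0,-1],[0,0,0,0,-1]]]'

```text
time_s: 2.35
eef_pos: [0.43, -0.1873, 0.2978]
eef_rot: [-0.001, -0.058, 0.998, 0.001]
wrist_force: [-1.1, 0.3, 0.6]
opening: 0.997
grasp_force: 0.0
```

```bash
python3 - <<'E'
from h import *
import pickle
rel([.43,-.2,.30],97)
c=cam("wrist");save(c,"w1.png");pickle.dump(c,open("w1.pkl","wb"));print(c["fx"],c["C"])
E
```

```text
shift cm [ 0.15 -1.26 -0.22] twist -0.4 now yaw 96.64 pos [ 0.43   -0.1873  0.2978] F [-1.1  0.3  0.6] t 2.35
315.1201431161541 [ 0.34964393 -0.19682337  0.45389112]
```

View pics/w1.png

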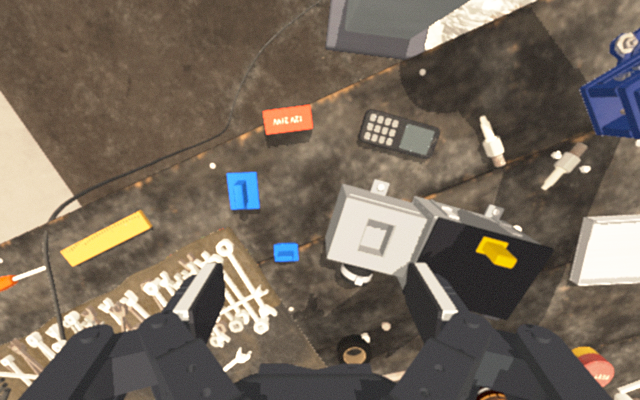

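The wrist view shows the plug at (243,190), the port at (375,237), the knob at (496,252) and the small decoy at (286,252). I'll measure the plug and port.

```bash
cat > meas.py <<'E'
from h import *
def rect(c,m,z,sub=None):
    n,l,s,ce=cv2.connectedComponentsWithStats(m.astype(np.uint8)); i=1+np.argmax(s[1:,4])
    k,_=cv2.findContours((l==i).astype(np.uint8),cv2.RETR_EXTERNAL,cv2.CHAIN_APPROX_NONE)
    q=np.array([plane(c,u,v,z)[:2] for u,v in k[0][:,0]],np.float32)
    r=cv2.minAreaRect(q); return np.round(r[0],4),np.round(r[1],4),round(r[2],1),s[i,4],ce[i].round(1)
E
python3 - <<'E'
from meas import *
import pickle
c=pickle.load(open("w1.pkl","rb"));P=cloud(c);hsv=cv2.cvtColor(c["pixels"],cv2.COLOR_RGB2HSV);H,S,V=[hsv[...,i].astype(int) for i in range(3)]
v,u=np.mgrid[0:400,0:640]
blue=(H>98)&(H<122)&(S>130)&(V>60)
b=blue&(u<265)&(v<220)&(u>215); Q=P[b]
print("plug z",np.nanpercentile(Q[:,2],[5,50,95]).round(3))
print("flange",rect(c,b&(P[...,2]<.03)|b,.022))
rb=b&(P[...,2]>.038); print("rib",rect(c,rb,.050))
fl=b&(P[...,2]>.014)&(P[...,2]<.03);q=P[fl];print("flange cloud",cv2.minAreaRect(q[:,:2].astype(np.float32)))
# block top and hole
top=(abs(P[...,2]-.07)<.006)&(u>310)&(u<440)&(v>170)&(v<290)&(S<70)
print("block top",rect(c,top,.07))
hole=(P[...,2]<.062)&(P[...,2]>.03)&(u>350)&(u<400)&(v>215)&(v<262)
print("hole depth px",rect(c,hole,.07)); 
g=cv2.cvtColor(c["pixels"],cv2.COLOR_RGB2GRAY); print(g[237,350:405]); print(g[210:265,375]); print((P[237,350:405,2]*1000).round()); print((P[210:265,375,2]*1000).round())
cov=(P[...,2]>.08)&(P[...,2]<.112)&(u>400)&(u<560)&(v<330)&(V<70); Q=P[cov];print("cover",rect(c,cov,.09),np.nanpercentile(Q[:,2],[5,95]))
A=np.c_[Q,np.ones(len(Q))];co,*_=np.linalg.lstsq(np.c_[Q[:,:2],np.ones(len(Q))],Q[:,2],rcond=None);print("plane",co)
yl=(H>18)&(H<36)&(S>150)&(V>100)&(u>470)&(u<525)&(v>230)&(v<275)
kt=yl&(P[...,2]>.12);print("knob top",rect(c,kt,.135),np.nanpercentile(P[yl][:,2],[5,50,95]))
E
```

```text
plug z [0.02  0.023 0.051]
flange (array([ 0.4851, -0.2834]), array([0.0553, 0.0429]), 9.1, np.int32(1122), array([242.9, 190.5]))
rib (array([ 0.4828, -0.2826]), array([0.0365, 0.0146]), 8.9, np.int32(276), array([239. , 195.1]))
flange cloud ((0.48460853099823, -0.2839672565460205), (0.05385143682360649, 0.04192884638905525), 8.432591438293457)
block top (array([ 0.5097, -0.0931]), array([0.1227, 0.1141]), 75.2, np.int32(4676), array([376.8, 236.4]))
hole depth px (array([ 0.5135, -0.0971]), array([0.0325, 0.0442]), 81.0, np.int32(739), array([374.6, 236.5]))
[232 230 232 233 231 229 230 231 232 231 228 220 216 225 229 230 229 232
 230 229 231 229 231 231 232 231 231 232 232 229 230 233 232 208 162 134
 126 124 135 169 196 217 224 229 230 231 231 229 231 231 229 232 232 229
 230]
[232 232 231 231 231 231 232 233 231 228 202 167 155 156 159 154 153 167
 214 231 233 230 231 228 230 230 230 231 230 231 231 229 232 229 229 230
 231 231 215 193 179 177 174 176 178 217 232 233 229 230 230 230 229 230
 230]
[70. 71. 71. 72. 70. 72. 70. 69. 70. 71. 71. 70. 48. 47. 46. 46. 47. 47.
 47. 46. 45. 46. 46. 46. 44. 46. 48. 47. 46. 47. 46. 46. 47. 48. 52. 55.
 58. 61. 65. 68. 70. 70. 69. 72. 71. 70. 69. 70. 70. 71. 70. 70. 71. 70.
 70.]
[70. 70. 71. 70. 69. 70. 71. 70. 71. 69. 70. 47. 48. 47. 44. 48. 46. 46.
 48. 46. 46. 48. 46. 45. 46. 46. 46. 46. 47. 47. 46. 46. 45. 45. 45. 45.
 47. 47. 46. 49. 52. 55. 61. 63. 66. 68. 71. 70. 70. 70. 71. 68. 69. 70.
 71.]
cover (array([0.5366, 0.0389]), array([0.1596, 0.119 ]), 78.6, np.int32(7011), array([482. , 267.2])) [0.09436438 0.10336292]
plane [-0.08219562  0.01296537  0.14223555]
knob top (array([0.4939, 0.0331]), array([0.0345, 0.0186]), 77.6, np.int32(388), array([501.4, 257.2])) [0.10137875 0.11900289 0.13625347]
```

```bash
python3 - <<'E'
from h import *
rel([.4847,-.2838,.051],98.7)
E
```

```text
shift cm [ -4.3  -10.31  24.69] twist -2.0 now yaw 96.71 pos [ 0.4301 -0.1867  0.2981] F [-0.3 -0.9 -0.6] t 2.4
```

>>> servo_tool --motion '[[[-2,-5,0,-1,-1],[-4.3,-10.3,0,-2,-1],[-4.3,-10.3,5,-2,-1],[-4.3,-10.3,10,-2,-1],[-4.3,-10.3,14,-2,-1]]]'

```text
time_s: 2.9
eef_pos: [0.4849, -0.2828, 0.1562]
eef_rot: [-0.0, -0.077, 0.997, 0.001]
wrist_force: [0.1, 0.9, -0.9]
opening: 1.004
grasp_force: 0.0
```

>>> servo_tool --motion '[[[0,0,2,0,-1],[0,0,4,0,-1],[0,0,4,0,-1],[0,0,4,0,-1]]]'

```text
time_s: 3.3
eef_pos: [0.4855, -0.2835, 0.1191]
eef_rot: [0.0, -0.077, 0.997, 0.0]
wrist_force: [-0.2, 0.4, 1.1]
opening: 0.998
grasp_force: 0.0
```

```bash
python3 - <<'E'
from h import *
rel([.4847,-.2838,.051],98.7)
c=cam("wrist");save(c,"w2.png")
P=cloud(c);hsv=cv2.cvtColor(c["pixels"],cv2.COLOR_RGB2HSV);H,S,V=[hsv[...,i].astype(int) for i in range(3)]
b=(H>98)&(H<122)&(S>130)&(V>60)&(abs(P[...,0]-.485)<.05)&(abs(P[...,1]+.284)<.05)
from meas import rect
print(rect(c,b,.022))
for lo,hi in((.017,.027),(.045,.056)):
    q=P[b&(P[...,2]>lo)&(P[...,2]<hi)];print(len(q),cv2.minAreaRect(q[:,:2].astype(np.float32)))
E
```

```text
shift cm [ 0.09 -0.02  6.81] twist 0.1 now yaw 98.81 pos [ 0.4855 -0.2835  0.1191] F [-0.2  0.4  1.1] t 3.3
(array([ 0.4861, -0.2837]), array([0.0559, 0.0425]), 8.6, np.int32(3121), array([314.1, 198.4]))
2301 ((0.4847550392150879, -0.284099280834198), (0.053682368248701096, 0.04209315404295921), 8.900618553161621)
654 ((0.4847084879875183, -0.2842661440372467), (0.03362123295664787, 0.011976904235780239), 7.79244327545166)
```

>>> servo_tool --motion '[[[0.08,-0.05,2.5,0,-1],[0.08,-0.05,5,0,-1],[0.08,-0.05,6.8,0,-1],[0.08,-0.05,6.8,0,-1],[0.08,-0.05,6.8,0,-1]]]'

```text
time_s: 3.85
eef_pos: [0.4853, -0.2855, 0.052]
eef_rot: [0.001, -0.076, 0.997, -0.001]
wrist_force: [0.0, 0.3, 0.3]
opening: 1.0
grasp_force: 0.0
```

>>> servo_tool --motion '[[[0,0,0,0,1],[0,0,0,0,1],[0,0,0,0,1],[0,0,0,0,1],[0,0,0,0,1]]]'

```text
time_s: 4.35
eef_pos: [0.4846, -0.2851, 0.0507]
eef_rot: [0.0, -0.076, 0.997, -0.0]
wrist_force: [-0.2, -0.7, 0.5]
opening: 0.144
grasp_force: 0.0
```

>>> servo_tool --motion '[[[0,0,0,0,1],[0,0,0,0,1],[0,0,0,0,1]]]'

```text
time_s: 4.65
eef_pos: [0.4845, -0.285, 0.0504]
eef_rot: [-0.0, -0.076, 0.997, 0.0]
wrist_force: [0.4, 0.4, 0.2]
opening: 0.003
grasp_force: 0.0
```

```bash
python3 - <<'E'
from h import *
rel([.4847,-.2838,.18],98.7); print(obs()["opening"],obs()["grasp_force"])
E
```

```text
shift cm [ -0.04   0.12 -12.96] twist 0.0 now yaw 98.74 pos [ 0.4845 -0.285   0.0504] F [0.4 0.4 0.2] t 4.65
0.0027574943953204024 0.0
```

The gripper closed fully on nothing, so I need to look.

```bash
python3 - <<'E'
from h import *
c=cam("wrist");d=cam("side");save(c,"w3.png")
P=cloud(c);hsv=cv2.cvtColor(c["pixels"],cv2.COLOR_RGB2HSV);H,S,V=[hsv[...,i].astype(int) for i in range(3)]
b=(H>98)&(H<122)&(S>130)&(V>60)&(abs(P[...,0]-.485)<.1)&(abs(P[...,1]+.284)<.06)
for lo,hi in((.012,.03),(.04,.06)):
    q=P[b&(P[...,2]>lo)&(P[...,2]<hi)];print(len(q),cv2.minAreaRect(q[:,:2].astype(np.float32)) if len(q) else 0)
a=cv2.resize(d["pixels"][225:345,300:460],(640,480),interpolation=cv2.INTER_CUBIC)
w=c["pixels"][80:400,120:520]; w=cv2.resize(w,(500,400))
canvas=np.zeros((880,640,3),np.uint8);canvas[:480]=a;canvas[480:,:500]=w
cv2.imwrite("pics/w3b.png",cv2.cvtColor(cv2.resize(canvas,(436,600)),cv2.COLOR_RGB2BGR))
E
```

```text
3390 ((0.48431211709976196, -0.28415387868881226), (0.05333039537072182, 0.04211794212460518), 8.36169147491455)
626 ((0.47483304142951965, -0.285389244556427), (0.014359991997480392, 0.011746813543140888), 8.879046440124512)
```

View pics/w3b.png

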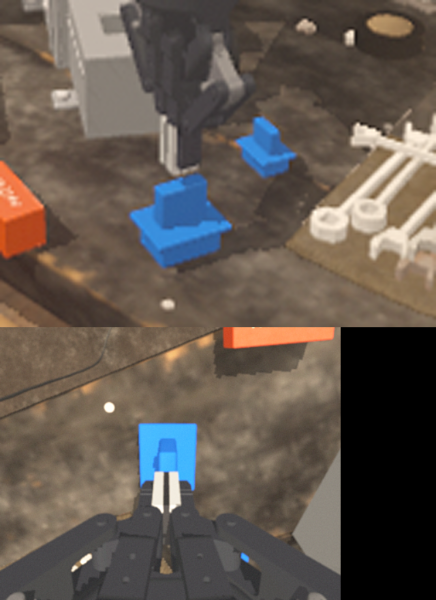

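The side crop shows the closed fingertips at about crop (185,165), above and behind the rib. In the wrist view the rib's near end, at crop (165,455), is free. I'll locate the fingertips by depth from the side camera.

```bash
python3 - <<'E'
from h import *
rel([0.485,-.285,.05])
for n in("side","scene","wrist"):
    c=cam(n);P=cloud(c);hsv=cv2.cvtColor(c["pixels"],cv2.COLOR_RGB2HSV);H,S,V=[hsv[...,i].astype(int) for i in range(3)]
    m=(S<60)&(P[...,2]>.015)&(P[...,2]<.12)&(abs(P[...,0]-.485)<.05)&(abs(P[...,1]+.27)<.06)
    q=P[m];print(n,len(q),np.percentile(q,[1,5,50,95,99],axis=0).round(3).tolist())
    m=m&(V>150);q=P[m];print("  white",len(q),np.percentile(q,[1,5,50,95,99],axis=0).round(3).tolist() if len(q) else 0)
    b=(H>98)&(H<122)&(S>130)&(V>60)&(abs(P[...,0]-.485)<.05)&(abs(P[...,1]+.284)<.05);print("  blue",np.percentile(P[b],[1,50,99],axis=0).round(3).tolist())
    if n!="wrist":
        T=[.4845,-.285,.0504]; print(" tcp px",proj(c,T),"tip px",proj(c,[.4845,-.285,.0254]))
    v,u=np.where(m);print("  white px",u.min(),u.max(),v.min(),v.max())
print(c["hand_eye"])
E
```

```text
shift cm [-0.05 -0.01  0.04] twist 0 now yaw 98.74 pos [ 0.4845 -0.285   0.0504] F [-0.3  0.3 -0. ] t 4.75
side 432 [[0.467, -0.321, 0.064], [0.47, -0.317, 0.069], [0.478, -0.295, 0.097], [0.493, -0.267, 0.118], [0.499, -0.258, 0.12]]
  white 88 [[0.473, -0.296, 0.064], [0.473, -0.295, 0.064], [0.475, -0.292, 0.083], [0.48, -0.282, 0.098], [0.487, -0.281, 0.1]]
  blue [[0.459, -0.308, 0.0], [0.482, -0.292, 0.022], [0.512, -0.269, 0.051]]
 tcp px (np.float64(365.4053164948383), np.float64(291.3999404712425)) tip px (np.float64(365.1618495333307), np.float64(303.06866511781175))
  white px 359 371 267 288
scene 240 [[0.466, -0.318, 0.068], [0.467, -0.311, 0.073], [0.474, -0.294, 0.108], [0.49, -0.263, 0.119], [0.493, -0.254, 0.12]]
  white 14 [[0.472, -0.293, 0.068], [0.472, -0.292, 0.069], [0.472, -0.29, 0.088], [0.474, -0.282, 0.099], [0.474, -0.281, 0.099]]
  blue [[0.457, -0.308, 0.0], [0.478, -0.291, 0.022], [0.511, -0.267, 0.051]]
 tcp px (np.float64(362.38963368837364), np.float64(311.12313785391314)) tip px (np.float64(361.55320534617925), np.float64(318.54809890077195))
  white px 357 360 297 309
wrist 8307 [[0.467, -0.32, 0.071], [0.468, -0.316, 0.078], [0.474, -0.286, 0.112], [0.491, -0.256, 0.12], [0.496, -0.251, 0.12]]
  white 1115 [[0.471, -0.318, 0.068], [0.472, -0.293, 0.071], [0.473, -0.288, 0.09], [0.476, -0.281, 0.103], [0.497, -0.279, 0.117]]
  blue [[0.457, -0.306, 0.001], [0.474, -0.286, 0.023], [0.506, -0.259, 0.071]]
  white px 206 332 249 365
[[ 4.65629856e-04 -9.49458522e-01 -3.13892177e-01  8.11179877e-02]
 [ 9.99999824e-01  3.26553326e-04  4.95650886e-04  1.26665254e-04]
 [-3.68097423e-04 -3.13892352e-01  9.49458507e-01 -1.55960225e-01]
 [ 0.00000000e+00  0.00000000e+00  0.00000000e+00  1.00000000e+00]]
```

The side camera puts the closed fingertips at z of about 0.065, about 1.5 cm above the reported TCP instead of 2.5 cm below it. The objects and the bench agree between all cameras, so the reported tool z doesn't match the fingers by about 4 cm. I'll open, lower in stages and check with the cameras.

>>> servo_tool --motion '[[[0,0,0,0,-1],[0,0,0,0,-1],[0,0,0,0,-1],[0,0,0,0,-1],[0,0,0,0,-1]]]'

```text
time_s: 5.4
eef_pos: [0.4845, -0.285, 0.0505]
eef_rot: [0.0, -0.076, 0.997, 0.0]
wrist_force: [0.0, 0.5, 0.2]
opening: 0.848
grasp_force: 0.0
```

>>> servo_tool --motion '[[[0,0,0,0,-1],[0,0,1,0,-1],[0,0,2,0,-1],[0,0,2,0,-1],[0,0,2,0,-1]]]'

```text
time_s: 5.9
eef_pos: [0.484, -0.2846, 0.0296]
eef_rot: [-0.001, -0.076, 0.997, 0.001]
wrist_force: [-0.4, -0.3, -0.0]
opening: 1.001
grasp_force: 0.0
```

```bash
cat > tips.py <<'E'
from h import *
o=obs();e=o["eef_pos"];print("eef",np.round(e,4),"F",np.round(o["wrist_force"],1),"open",round(o["opening"],2),"grip",round(o["grasp_force"],1),"t",o["time_s"])
for n in("side","scene"):
    c=cam(n);P=cloud(c);hsv=cv2.cvtColor(c["pixels"],cv2.COLOR_RGB2HSV);S=hsv[...,1].astype(int)
    m=(S<60)&(P[...,2]>.015)&(P[...,2]<.16)&(abs(P[...,0]-e[0])<.025)&(abs(P[...,1]-e[1])<.07)
    k,l,s,ce=cv2.connectedComponentsWithStats(m.astype(np.uint8))
    for i in range(1,k):
        if s[i,4]>25:
            q=P[l==i]; print(n,s[i,4],ce[i].round(),"lo",np.percentile(q,2,axis=0).round(3),"hi",np.percentile(q,98,axis=0).round(3),"zmin",q[:,2].min().round(4),"at",q[q[:,2].argmin()].round(3))
E
python3 tips.py
```

```text
eef [ 0.484  -0.2846  0.0296] F [-0.4 -0.3 -0. ] open 1.0 grip 0.0 t 5.9
side 1708 [367. 263.] lo [ 0.462 -0.354  0.06 ] hi [ 0.503 -0.221  0.159] zmin 0.0228 at [ 0.501 -0.295  0.023]
side 52 [390. 279.] lo [ 0.492 -0.355  0.107] hi [ 0.506 -0.335  0.127] zmin 0.1064 at [ 0.502 -0.338  0.106]
scene 1035 [366. 295.] lo [ 0.461 -0.354  0.062] hi [ 0.502 -0.219  0.159] zmin 0.055 at [ 0.479 -0.242  0.055]
```

Open, the tips are at z of about 0.056 with the TCP reading 0.030. That again makes the fingers about 39 mm shorter than stated, and it agrees with the closed case, so I'll use that offset. I'll descend 1.9 cm more and grip.

>>> servo_tool --motion '[[[0,0,1,0,-1],[0,0,1.9,0,-1],[0,0,1.9,0,-1],[0,0,1.9,0,1],[0,0,1.9,0,1]]]'

```text
time_s: 6.5
eef_pos: [0.4846, -0.2851, 0.0115]
eef_rot: [0.0, -0.076, 0.997, -0.0]
wrist_force: [0.5, -0.1, 0.6]
opening: 0.691
grasp_force: 0.0
```

>>> servo_tool --motion '[[[0,0,0,0,1],[0,0,0,0,1],[0,0,0,0,1],[0,0,0,0,1],[0,0,0,0,1]]]'

```text
time_s: 7.0
eef_pos: [0.4846, -0.2851, 0.0116]
eef_rot: [0.0, -0.076, 0.997, -0.0]
wrist_force: [-0.6, 0.9, 1.6]
opening: 0.131
grasp_force: 63.0
```

```bash
python3 tips.py
```

```text
eef [ 0.4846 -0.2851  0.0116] F [-0.6  0.9  1.6] open 0.13 grip 63.0 t 7.0
side 1803 [368. 272.] lo [ 0.464 -0.348  0.034] hi [ 0.502 -0.237  0.158] zmin 0.0211 at [ 0.478 -0.292  0.021]
scene 963 [365. 302.] lo [ 0.462 -0.347  0.037] hi [ 0.498 -0.233  0.156] zmin 0.0199 at [ 0.477 -0.293  0.02 ]
```

>>> servo_tool --motion '[[[0,0,-2,0,1],[0,0,-5,0,1],[0,0,-8,0,1],[0,0,-11,0,1],[0,0,-11,0,1]]]'

```text
time_s: 7.6
eef_pos: [0.487, -0.2872, 0.1262]
eef_rot: [0.003, -0.076, 0.997, -0.003]
wrist_force: [-0.7, -1.0, 0.2]
opening: 0.128
grasp_force: 62.9
```

```bash
python3 - <<'E'
from meas import *
import pickle
D=pickle.load(open("D.pkl","rb"));D["w1"]=pickle.load(open("w1.pkl","rb"))
def roi(P,cx,cy,r): return (abs(P[...,0]-cx)<r)&(abs(P[...,1]-cy)<r)
for n in("w1","scene","side"):
    c=D[n];P=cloud(c)
    u0,v0=proj(c,[.5135,-.097,.07]); v,u=np.mgrid[0:400,0:640]
    near=np.hypot(u-u0,v-v0)<(32 if n=="w1" else 22)
    for t in(.068,.066,.064):
        print(n,t,rect(c,near&(P[...,2]<t)&(P[...,2]>.03),.07))
    q=P[(abs(P[...,2]-.07)<.004)&(P[...,0]>.44)&(P[...,0]<.59)&(P[...,1]<-.045)&(P[...,1]>-.17)][:,:2].astype(np.float32)
    h=cv2.minAreaRect(q);print(n,"top rect",h)
# now plug pose in hand
o=obs();print(np.round(o["eef_pos"],4),o["opening"],o["grasp_force"])
for n in("wrist","side","scene"):
    c=cam(n);P=cloud(c);e=o["eef_pos"];hsv=cv2.cvtColor(c["pixels"],cv2.COLOR_RGB2HSV);H,S,V=[hsv[...,i].astype(int) for i in range(3)]
    b=(H>98)&(H<122)&(S>130)&(V>60)&roi(P,e[0],e[1],.05)&(P[...,2]>.05)
    q=P[b];print(n,len(q),q[:,2].min(),q[:,2].max())
    if n=="wrist":
        t=np.median(q[:,2]);print(t);q=q[abs(q[:,2]-t)<.005];print(cv2.minAreaRect(q[:,:2].astype(np.float32)))
        print(rect(c,b,t))
E
```

```text
w1 0.068 (array([ 0.5148, -0.0958]), array([0.0354, 0.0469]), 81.1, np.int32(834), array([375.1, 237.5]))
w1 0.066 (array([ 0.5142, -0.0966]), array([0.0338, 0.0456]), 81.2, np.int32(795), array([374.8, 237.1]))
w1 0.064 (array([ 0.5139, -0.0966]), array([0.0337, 0.045 ]), 81.0, np.int32(770), array([374.6, 236.9]))
w1 top rect ((0.5299035906791687, -0.0979735404253006), (0.11084794253110886, 0.11994116008281708), 81.06278991699219)
scene 0.068 (array([ 0.5177, -0.0971]), array([0.0369, 0.0553]), 81.0, np.int32(192), array([337.5, 245.8]))
scene 0.066 (array([ 0.5131, -0.0974]), array([0.0357, 0.0458]), 82.7, np.int32(171), array([337.3, 246.2]))
scene 0.064 (array([ 0.513 , -0.0987]), array([0.032 , 0.0456]), 81.4, np.int32(160), array([337.4, 246.4]))
scene top rect ((0.5282646417617798, -0.09702791273593903), (0.11546901613473892, 0.11791153997182846), 80.76376342773438)
side 0.068 (array([ 0.4959, -0.1695]), array([0.0341, 0.0691]), 82.0, np.int32(216), array([348.2, 249.2]))
side 0.066 (array([ 0.4946, -0.171 ]), array([0.0307, 0.0661]), 83.4, np.int32(188), array([348.2, 249.6]))
side 0.064 (array([ 0.4925, -0.1715]), array([0.0292, 0.0616]), 77.8, np.int32(162), array([348.2, 250.1]))
side top rect ((0.53069007396698, -0.09867870062589645), (0.11420848965644836, 0.11964929848909378), 81.70720672607422)
[ 0.487  -0.2872  0.1262] 0.12750430570176424 62.901599407196045
wrist 5399 0.11682054559936758 0.18938684593099248
0.1377829313715801
((0.47305476665496826, -0.2890762686729431), (0.025753840804100037, 0.041782595217227936), 8.717944145202637)
(array([ 0.4922, -0.2861]), array([0.0681, 0.0412]), 8.9, np.int32(5356), array([314.8, 253.6]))
side 572 0.11251696564076658 0.16349647979408133
scene 366 0.11133102640996184 0.20296734400869276
```

>>> servo_tool --motion '[[[0,0,0,0,1],[0,0,0,0,1]]]'

```text
time_s: 7.95
eef_pos: [0.4837, -0.2844, 0.12]
eef_rot: [-0.001, -0.076, 0.997, 0.001]
wrist_force: [0.1, -0.0, -1.0]
opening: 0.126
grasp_force: 62.9
```

```bash
python3 - <<'E'
from h import *
rel([.5148,-.0958,.115],81.1)
E
```

```text
shift cm [-5.94 18.17  0.52] twist 17.6 now yaw 98.73 pos [ 0.4837 -0.2844  0.12  ] F [ 0.1 -0.  -1. ] t 7.95
```

>>> servo_tool --motion '[[[-1.2,3.6,0,4,1],[-2.5,7.5,0,8,1],[-4,12,0,12,1],[-5,15.5,0,16,1],[-5.9,18.1,0,17.6,1]]]'

```text
time_s: 8.45
eef_pos: [0.5147, -0.0946, 0.1205]
eef_rot: [-0.001, 0.078, 0.997, 0.0]
wrist_force: [-0.1, -0.8, -0.8]
opening: 0.124
grasp_force: 62.8
```

>>> servo_tool --motion '[[[0,0,0,0,1],[0,0,0,0,1],[0,0,0,0,1],[0,0,0,0,1]]]'

```text
time_s: 8.85
eef_pos: [0.5152, -0.0983, 0.1213]
eef_rot: [-0.0, 0.078, 0.997, -0.0]
wrist_force: [0.9, -1.0, -0.4]
opening: 0.123
grasp_force: 62.8
```

```bash
cat > inhand.py <<'E'
from meas import *
rel([.5148,-.0958,.115],81.1);o=obs();e=o["eef_pos"]
c=cam("wrist");P=cloud(c);hsv=cv2.cvtColor(c["pixels"],cv2.COLOR_RGB2HSV);H,S,V=[hsv[...,i].astype(int) for i in range(3)]
b=(H>98)&(H<122)&(S>130)&(V>60)&(abs(P[...,0]-e[0])<.05)&(abs(P[...,1]-e[1])<.05)&(P[...,2]>.04)
t=np.median(P[b][:,2]);q=P[b&(abs(P[...,2]-t)<.004)];r=cv2.minAreaRect(q[:,:2].astype(np.float32));print("flange z",t,r)
a=np.radians(-8.9);ex=np.array([np.cos(a),np.sin(a)]);ey=np.array([-ex[1],ex[0]])
p=q[:,:2]-e[:2];x=p@ex;y=p@ey;print("near edge",np.percentile(x,1).round(4),"ctr x",np.percentile(x,1).round(4)+.027,"y mid",(np.percentile(y,1)+np.percentile(y,99))/2,np.ptp(y))
v,u=np.mgrid[0:400,0:640]
E
python3 inhand.py
```

```text
shift cm [0.07 0.24 0.63] twist -0.0 now yaw 81.06 pos [ 0.5152 -0.0983  0.1213] F [ 0.9 -1.  -0.4] t 8.85
flange z 0.132970077896691 ((0.5013605356216431, -0.09593553841114044), (0.041420623660087585, 0.026571450755000114), 79.41990661621094)
near edge -0.0266 ctr x 0.00040000000000000105 y mid 0.00012591547190173372 0.0410300151422256
```

>>> servo_tool --motion '[[[0.05,0.24,1,0,1],[0.05,0.24,3,0,1],[0.05,0.24,3.5,0,1],[0.05,0.24,3.5,0,1],[0.05,0.24,3.5,0,1]]]'

```text
time_s: 9.4
eef_pos: [0.5154, -0.0949, 0.0867]
eef_rot: [0.0, 0.077, 0.997, -0.0]
wrist_force: [-0.0, -0.5, -1.0]
opening: 0.13
grasp_force: 62.8
```

```bash
python3 inhand.py
```

```text
shift cm [ 0.04 -0.1  -2.83] twist 0.0 now yaw 81.13 pos [ 0.5154 -0.0949  0.0867] F [-0.  -0.5 -1. ] t 9.4
flange z 0.09842215336026797 ((0.5016860365867615, -0.09267937391996384), (0.041084010154008865, 0.02618010900914669), 80.85935974121094)
near edge -0.0265 ctr x 0.0005000000000000004 y mid 0.00010470433301146796 0.04107991513253622
```

>>> servo_tool --motion '[[[0.07,-0.07,0.4,0,1],[0.07,-0.07,0.9,0,1],[0.07,-0.07,1.4,0,1],[0.07,-0.07,1.4,0,1]]]'

```text
time_s: 9.85
eef_pos: [0.5138, -0.0951, 0.0716]
eef_rot: [-0.001, 0.077, 0.997, 0.0]
wrist_force: [0.2, -0.0, -1.0]
opening: 0.122
grasp_force: 62.7
```

>>> servo_tool --motion '[[[0,0,0.4,0,1],[0,0,0.8,0,1],[0,0,1.1,0,1],[0,0,1.1,0,1]]]'

```text
time_s: 10.25
eef_pos: [0.5145, -0.0953, 0.0635]
eef_rot: [-0.0, 0.077, 0.997, -0.0]
wrist_force: [-9.7, 3.2, 21.4]
opening: 0.123
grasp_force: 65.8
```

```bash
python3 inhand.py; python3 -c "
from h import *
o=obs();print(o['wrist_force'],o['torque'],o['opening'])"
```

```text
shift cm [-0.03 -0.04 -5.15] twist 0.1 now yaw 81.17 pos [ 0.5145 -0.0953  0.0635] F [-9.7  3.2 21.4] t 10.25
flange z 0.07542101566072168 ((0.5004667639732361, -0.0928688794374466), (0.04144464060664177, 0.025500813499093056), 80.96753692626953)
near edge -0.0265 ctr x 0.0005000000000000004 y mid 0.00014270454532589946 0.0414453850651126
[-9.43012828  2.94813358 21.15627826] [ 0.4460301   1.46390791 -0.04390872] 0.1256769173542568
```

>>> servo_tool --motion '[[[0.07,0,0.1,0,1],[0.1,0.02,0.25,0,1],[0.1,0.02,0.25,0,1],[0.1,0.02,0.25,0,1]]]'

```text
time_s: 10.7
eef_pos: [0.5146, -0.0953, 0.0635]
eef_rot: [0.001, 0.077, 0.997, -0.001]
wrist_force: [-14.5, 4.9, 39.0]
opening: 0.129
grasp_force: 68.7
```

```bash
python3 inhand.py; python3 - <<'E'
from meas import *
o=obs();print(o['wrist_force'],o['torque'],o['opening'])
for n in("side","scene"):
    c=cam(n);P=cloud(c);hsv=cv2.cvtColor(c["pixels"],cv2.COLOR_RGB2HSV);H,S,V=[hsv[...,i].astype(int) for i in range(3)]
    b=(H>98)&(H<122)&(S>130)&(V>60)&(abs(P[...,0]-.515)<.05)&(abs(P[...,1]+.095)<.05)&(P[...,2]>.06)
    q=P[b];print(n,len(q),np.percentile(q[:,2],[1,10,30,50]))
    t=(abs(P[...,0]-.515)<.05)&(abs(P[...,1]+.13)<.02)&(abs(P[...,2]-.07)<.005)&~b;print("block top",np.median(P[t][:,2]))
c=cam("wrist");save(c,"w4.png")
E
```

```text
shift cm [-0.04 -0.05 -5.15] twist 0.1 now yaw 81.18 pos [ 0.5146 -0.0953  0.0635] F [-14.5   4.9  39. ] t 10.7
flange z 0.07539699756114061 ((0.5007487535476685, -0.0929710865020752), (0.04144110903143883, 0.025781650096178055), 80.87037658691406)
near edge -0.0266 ctr x 0.00040000000000000105 y mid 0.0001303886343705478 0.04143313964272999
[-14.41886159   4.83185073  38.98973537] [ 0.79652483  2.45963507 -0.05807419] 0.12928866230541108
side 187 [0.07118989 0.07265285 0.07375185 0.07423563]
block top 0.0699350103427093
scene 164 [0.07067102 0.07218162 0.07320831 0.07391497]
block top 0.06984081453249896
```

View pics/w4.png

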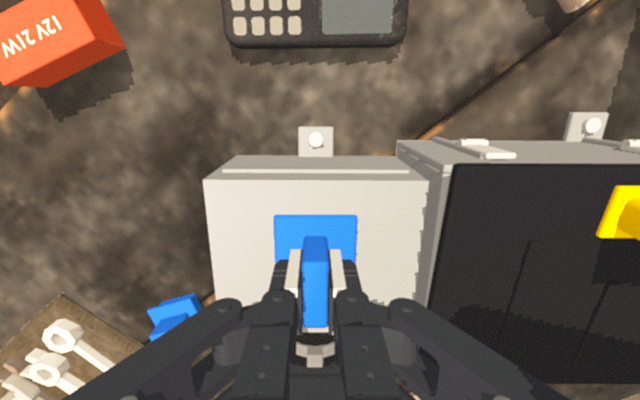

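The wrist view shows the flange at (316,238) lying flat and square on the block. Press force rose from 21 to 39 N with no further travel, and the side and scene views give the flange top at 74 mm, so the plug is seated. I'll relax, open and rise.

>>> servo_tool --motion '[[[0,0,-0.4,0,1],[0,0,-0.4,0,0.2],[0,0,-0.4,0,0.2],[0,0,-0.4,0,0.2],[0,0,-0.4,0,0.2]]]'

```text
time_s: 11.4
eef_pos: [0.5131, -0.0948, 0.0624]
eef_rot: [-0.001, 0.077, 0.997, 0.0]
wrist_force: [-0.8, -0.2, -0.0]
opening: 0.398
grasp_force: 0.0
```

>>> servo_tool --motion '[[[0,0,-2,0,0.2],[0,0,-5,0,0.2],[0,0,-9,0,0.2],[0,0,-13,0,0.2],[0,0,-13,0,-0.2]]]'

```text
time_s: 11.9
eef_pos: [0.517, -0.0964, 0.199]
eef_rot: [0.005, 0.077, 0.997, -0.002]
wrist_force: [0.0, -1.4, 0.3]
opening: 0.552
grasp_force: 0.0
```

```bash
python3 - <<'E'
from meas import *
rel([.4939,.033,.25],81.1)
a=np.radians(-8.9);ex=np.array([np.cos(a),np.sin(a)]);ey=np.array([-ex[1],ex[0]]);port=np.array([.5148,-.0958])
for n in("wrist","side","scene"):
    c=cam(n);P=cloud(c);hsv=cv2.cvtColor(c["pixels"],cv2.COLOR_RGB2HSV);H,S,V=[hsv[...,i].astype(int) for i in range(3)]
    b=(H>98)&(H<122)&(S>130)&(V>60)&(abs(P[...,0]-.515)<.05)&(abs(P[...,1]+.095)<.05)&(P[...,2]>.06)
    q=P[b];f=q[q[:,2]<.08];print(n,len(q),"flange z",np.median(f[:,2]).round(4),"rect",cv2.minAreaRect(f[:,:2].astype(np.float32)))
    A=np.c_[f[:,:2]-f[:,:2].mean(0),np.ones(len(f))];print("  tilt",np.linalg.lstsq(A,f[:,2],rcond=None)[0].round(3))
    y=(H>18)&(H<36)&(S>150)&(V>90)&(abs(P[...,0]-.495)<.04)&(abs(P[...,1]-.035)<.03)&(P[...,2]>.09)
    q=P[y];
    if len(q): 
        t=q[q[:,2]>np.percentile(q[:,2],98)-.004]; p=(q[:,:2]-port)
        print("  knob",len(q),"zmax",np.percentile(q[:,2],98).round(4),"top",t.mean(0).round(4),cv2.minAreaRect(t[:,:2].astype(np.float32)),"ext x",np.percentile(p@ex,[2,98]).round(4),"y",np.percentile(p@ey,[2,98]).round(4))
    k=(P[...,2]>.083)&(P[...,2]<.112)&(V<70)&(S<120)&(abs(P[...,0]-.54)<.09)&(abs(P[...,1]-.03)<.09);q=P[k]
    p=q[:,:2]-port; cx=p@ex; cy=p@ey; print("  cover n",len(q),"x",np.percentile(cx,[1,99]).round(4),"y",np.percentile(cy,[1,99]).round(4),"fit z(x)",np.polyfit(cx,q[:,2],1).round(4))
    if n=="wrist": save(c,"w5.png")
E
```

```text
shift cm [ 4.22 12.42 -5.18] twist 0.0 now yaw 81.15 pos [ 0.517  -0.0964  0.199 ] F [ 0.  -1.4  0.3] t 11.9
wrist 2433 flange z 0.0745 rect ((0.5149287581443787, -0.0953473150730133), (0.040832553058862686, 0.05366988852620125), 80.84455871582031)
  tilt [-0.001 -0.     0.075]
  knob 1752 zmax 0.1368 top [0.4975 0.0376 0.1354] ((0.49775391817092896, 0.038118261843919754), (0.024069933220744133, 0.013799943029880524), 81.50017547607422) ext x [-0.0504 -0.0272] y [0.1147 0.1457]
  cover n 21276 x [-0.0565  0.0575] y [0.0546 0.2048] fit z(x) [-0.0854  0.0987]
side 354 flange z 0.0741 rect ((0.5151019096374512, -0.09942308068275452), (0.039451081305742264, 0.05291331186890602), 80.86913299560547)
  tilt [0.01  0.039 0.074]
  knob 135 zmax 0.1361 top [0.4979 0.0335 0.1345] ((0.49869078397750854, 0.03538605943322182), (0.02252725139260292, 0.012505026534199715), 85.46863555908203) ext x [-0.0496 -0.0289] y [0.112 0.14 ]
  cover n 948 x [-0.0561  0.0574] y [0.0513 0.1949] fit z(x) [-0.0819  0.0981]
scene 295 flange z 0.0739 rect ((0.5126100778579712, -0.09787225723266602), (0.04104406386613846, 0.053186167031526566), 84.77106475830078)
  tilt [0.002 0.009 0.074]
  knob 132 zmax 0.1363 top [0.4967 0.0367 0.1347] ((0.4968724250793457, 0.03676307946443558), (0.02501044236123562, 0.012276392430067062), 88.9356918334961) ext x [-0.0513 -0.0308] y [0.1134 0.1436]
  cover n 1245 x [-0.0582  0.0565] y [0.0525 0.2022] fit z(x) [-0.086   0.0977]
```

The plug is seated: flange top at 74.5 mm, centre within 1 mm. The knob top is at (0.4977, 0.038, 0.136), the cover is ajar by about 0.085 rad, and the hinge is at box x +0.056. Next I'll go over the knob.

>>> servo_tool --motion '[[[1,3.3,0,0,-0.2],[2,6.6,0,0,-0.2],[3,10,0,0,-0.2],[4,12.9,0,0,-0.2],[4,12.9,0,0,-0.2]]]'

```text
time_s: 12.55
eef_pos: [0.4915, 0.0419, 0.1907]
eef_rot: [-0.002, 0.075, 0.997, 0.001]
wrist_force: [-0.2, -0.8, 0.6]
opening: 0.599
grasp_force: 0.0
```

>>> servo_tool --motion '[[[0,0,2,0,-0.2],[0,0,4,0,-0.2],[0,0,4,0,-0.2],[0,0,4,0,-0.2]]]'

```text
time_s: 12.95
eef_pos: [0.4931, 0.0382, 0.152]
eef_rot: [-0.001, 0.078, 0.997, 0.0]
wrist_force: [-0.3, 0.3, -0.1]
opening: 0.598
grasp_force: 0.0
```

```bash
python3 - <<'E'
from h import *
rel([.4967,.0383,.0935],81.1)
c=cam("wrist");P=cloud(c);hsv=cv2.cvtColor(c["pixels"],cv2.COLOR_RGB2HSV);H,S,V=[hsv[...,i].astype(int) for i in range(3)]
y=(H>18)&(H<36)&(S>150)&(V>90)&(abs(P[...,0]-.495)<.04)&(abs(P[...,1]-.035)<.03)&(P[...,2]>.131)&(P[...,2]<.141)
print(cv2.minAreaRect(P[y][:,:2].astype(np.float32)),y.sum())
E
```

```text
shift cm [-0.38  0.06  5.85] twist 0.0 now yaw 81.11 pos [0.4931 0.0382 0.152 ] F [-0.3  0.3 -0.1] t 12.95
((0.49774280190467834, 0.03879914432764053), (0.02368761971592903, 0.01440345123410225), 82.8496322631836) 842
```

>>> servo_tool --motion '[[[-0.4,0.1,2,0,-0.2],[-0.4,0.1,4,0,-0.2],[-0.4,0.1,5.8,0,-0.2],[-0.4,0.1,5.8,0,-0.2],[-0.4,0.1,5.8,0,1]]]'

```text
time_s: 13.5
eef_pos: [0.4985, 0.0388, 0.0958]
eef_rot: [0.0, 0.077, 0.997, -0.0]
wrist_force: [-0.5, 0.6, -0.8]
opening: 0.447
grasp_force: 0.0
```

>>> servo_tool --motion '[[[0,0,0,0,1],[0,0,0,0,1],[0,0,0,0,1],[0,0,0,0,1],[0,0,0,0,1]]]'

```text
time_s: 14.0
eef_pos: [0.4988, 0.0389, 0.0958]
eef_rot: [0.001, 0.077, 0.997, -0.0]
wrist_force: [-0.1, 0.9, 5.4]
opening: 0.268
grasp_force: 61.2
```

```bash
python3 - <<'E'
from h import *
o=obs();print(o["opening"],o["grasp_force"]);rel([.4967,.0383,.0935],81.1)
f=np.radians(np.array([24,30,36,43,50,57,64,71,78,85,92,99,106,113,119.4]))
x=-.1037*np.cos(f);z=.1037*np.sin(f)
for a,b,c in zip(np.degrees(f),x,z): print(a.round(1),"tool dx",round(-(b-x[0])*100,2),"dz",round(-(c-z[0])*100,2))
E
```

```text
0.2681289356745733 61.18195295333862
shift cm [ 0.19 -0.09  0.23] twist 0.0 now yaw 81.14 pos [0.4988 0.0389 0.0958] F [-0.1  0.9  5.4] t 14.0
24.0 tool dx -0.0 dz -0.0
30.0 tool dx -0.49 dz -0.97
36.0 tool dx -1.08 dz -1.88
43.0 tool dx -1.89 dz -2.85
50.0 tool dx -2.81 dz -3.73
57.0 tool dx -3.83 dz -4.48
64.0 tool dx -4.93 dz -5.1
71.0 tool dx -6.1 dz -5.59
78.0 tool dx -7.32 dz -5.93
85.0 tool dx -8.57 dz -6.11
92.0 tool dx -9.84 dz -6.15
99.0 tool dx -11.1 dz -6.02
106.0 tool dx -12.33 dz -5.75
113.0 tool dx -13.53 dz -5.33
119.4 tool dx -14.56 dz -4.82
```

>>> servo_tool --motion '[[[-0.5,0,-1,0,1],[-1.1,0,-1.9,0,1],[-1.9,0,-2.9,0,1],[-2.8,0,-3.7,0,1],[-3.8,0,-4.5,0,1]]]'

```text
time_s: 14.5
eef_pos: [0.5344, 0.0333, 0.1396]
eef_rot: [-0.002, 0.077, 0.997, 0.0]
wrist_force: [-1.0, -1.8, -10.6]
opening: 0.271
grasp_force: 59.2
```

```bash
python3 - <<'E'
from h import *
o=obs();print(o["opening"],o["grasp_force"]);rel([.4967,.0383,.0935],81.1)
c=cam("side");P=cloud(c);hsv=cv2.cvtColor(c["pixels"],cv2.COLOR_RGB2HSV);H,S,V=[hsv[...,i].astype(int) for i in range(3)]
y=(H>18)&(H<36)&(S>150)&(V>90)&(abs(P[...,0]-.53)<.06)&(abs(P[...,1]-.035)<.04)&(P[...,2]>.09)
print(P[y].mean(0),y.sum())
E
```

```text
0.2714551102116888 59.18076753616333
shift cm [ 3.78 -0.08  4.63] twist 0.0 now yaw 81.15 pos [0.5344 0.0333 0.1396] F [ -1.   -1.8 -10.6] t 14.5
[0.51657108 0.02745249 0.15541494] 73
```

Tracking well with low forces. I'll finish the arc.

>>> servo_tool --motion '[[[-1.1,0,-0.6,0,1],[-2.3,0,-1.1,0,1],[-3.5,0,-1.5,0,1],[-4.7,0,-1.6,0,1],[-6,0,-1.7,0,1]]]'

```text
time_s: 15.05
eef_pos: [0.5944, 0.0237, 0.1575]
eef_rot: [-0.001, 0.077, 0.997, -0.0]
wrist_force: [-5.6, -1.6, -2.9]
opening: 0.266
grasp_force: 58.8
```

>>> servo_tool --motion '[[[-1.3,0,0.1,0,1],[-2.5,0,0.4,0,1],[-3.7,0,0.8,0,1],[-4.7,0,1.3,0,1],[-4.7,0,1.3,0,1]]]'

```text
time_s: 15.55
eef_pos: [0.6438, 0.0158, 0.1454]
eef_rot: [0.002, 0.077, 0.997, -0.0]
wrist_force: [-0.2, -2.6, 4.4]
opening: 0.262
grasp_force: 58.8
```

```bash
python3 - <<'E'
from h import *
o=obs();print(o["opening"],o["grasp_force"]);rel([.4967,.0383,.0935],81.1)
a=np.radians(-8.9);ex=np.array([np.cos(a),np.sin(a)]);ey=np.array([-ex[1],ex[0]]);port=np.array([.5148,-.0956])
for n in("side","scene"):
    c=cam(n);P=cloud(c);V=c["pixels"].max(2)
    d=P[...,:2]-port; X=d@ex; Y=d@ey
    m=(abs(X-.06)<.05)&(Y>.05)&(Y<.21)&(P[...,2]>.1)&(P[...,2]<.2)&(V<60)
    v,u=np.where(m);print(n,m.sum(),"x",np.percentile(X[m],[5,50,95]).round(3),"z",np.percentile(P[m][:,2],[5,50,95]).round(3),"y",np.percentile(Y[m],[2,98]).round(3))
    e=m&(Y<.075); print(" left edge strip",e.sum(), np.polyfit(P[e][:,2],X[e],1) if e.sum()>10 else "")
    save(c,n+"6.png")
E
```

```text
0.2615325496365958 58.783031702041626
shift cm [14.9  -0.04  5.12] twist 0.0 now yaw 81.12 pos [0.6438 0.0158 0.1454] F [-0.2 -2.6  4.4] t 15.55
side 29 x [0.06  0.062 0.067] z [0.101 0.11  0.171] y [0.052 0.203]
 left edge strip 7 
scene 809 x [0.059 0.062 0.069] z [0.106 0.155 0.197] y [0.052 0.198]
 left edge strip 189 [0.06860719 0.05256343]
```

View pics/side6.png

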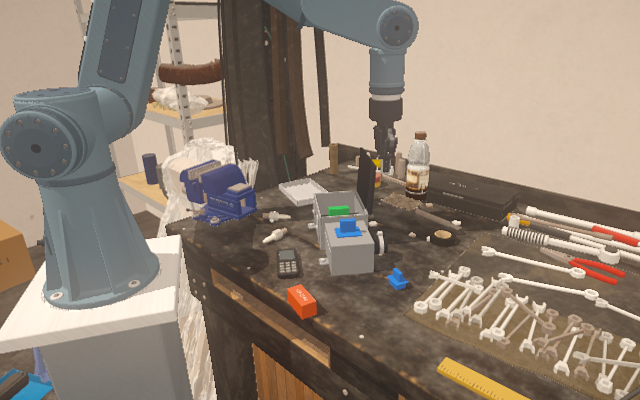

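The side view shows the cover upright at (365,180), leaning slightly away. The green bar is visible at (339,211) and the plug is in place at (347,228). The lean is only about 0.07 rad past upright, so I'll push further and then release.

>>> servo_tool --motion '[[[-0.7,0,0.4,0,1],[-1.3,0,0.9,0,1],[-1.6,0,1.2,0,1],[-1.6,0,1.2,0,1],[-1.6,0,1.2,0,1]]]'

```text
time_s: 16.15
eef_pos: [0.6598, 0.0132, 0.1347]
eef_rot: [0.003, 0.077, 0.997, -0.001]
wrist_force: [0.9, -3.8, 6.7]
opening: 0.267
grasp_force: 60.3
```

```bash
cat > cov.py <<'E'
from h import *
o=obs();print(round(o["opening"],3),o["grasp_force"]);rel([.4967,.0383,.0935],81.1)
a=np.radians(-8.9);ex=np.array([np.cos(a),np.sin(a)]);ey=np.array([-ex[1],ex[0]]);port=np.array([.5148,-.0956])
for n in("scene","wrist"):
    c=cam(n);P=cloud(c);V=c["pixels"].max(2)
    d=P[...,:2]-port; X=d@ex; Y=d@ey
    m=(abs(X-.07)<.04)&(Y>.055)&(Y<.2)&(P[...,2]>.1)&(P[...,2]<.195)&(V<70)&(X<.056+.4*(P[...,2]-.085)+.01)
    if m.sum()>40: print(n,m.sum(),np.polyfit(P[m][:,2],X[m],1).round(3),"y",np.percentile(Y[m],[2,98]).round(3))
E
python3 cov.py
```

```text
0.267 60.28137803077698
shift cm [16.53 -0.03  4.01] twist 0.0 now yaw 81.12 pos [0.6598 0.0132 0.1347] F [ 0.9 -3.8  6.7] t 16.15
scene 873 [0.252 0.036] y [0.057 0.197]
wrist 34885 [0.251 0.037] y [0.058 0.197]
```

>>> servo_tool --motion '[[[0,0,0,0,-0.1],[0,0,0,0,-0.1],[0,0,0,0,-0.1],[0,0,0,0,-0.1]]]'

```text
time_s: 16.65
eef_pos: [0.6567, 0.0145, 0.1316]
eef_rot: [-0.0, 0.077, 0.997, 0.0]
wrist_force: [-0.2, 0.3, 0.0]
opening: 0.549
grasp_force: 0.0
```

>>> servo_tool --motion '[[[-0.3,0,-1,0,-0.1],[-0.6,0,-3,0,-0.1],[-0.6,0,-6,0,-0.1],[-0.6,0,-10,0,-0.1],[-0.6,0,-14,0,-0.1]]]'

```text
time_s: 17.15
eef_pos: [0.6627, 0.0134, 0.2737]
eef_rot: [-0.0, 0.077, 0.997, 0.0]
wrist_force: [1.4, 0.1, -0.8]
opening: 0.545
grasp_force: 0.0
```

>>> servo_tool --motion '[[[2,0,0,0,-0.1],[5,0,0,0,-0.1],[9,0,0,0,-0.1],[13,0,0,0,-0.1],[13,0,0,0,-0.1]]]'

```text
time_s: 17.65
eef_pos: [0.5304, 0.0346, 0.272]
eef_rot: [-0.001, 0.077, 0.997, 0.0]
wrist_force: [0.5, 0.7, -0.8]
opening: 0.551
grasp_force: 0.0
```

```bash
python3 cov.py; python3 - <<'E'
from meas import *
import pickle
a=np.radians(-8.9);ex=np.array([np.cos(a),np.sin(a)]);ey=np.array([-ex[1],ex[0]]);port=np.array([.5148,-.0956])
print("box centre",port+.13*ey)
for n in("wrist","scene","side"):
    c=cam(n);P=cloud(c);hsv=cv2.cvtColor(c["pixels"],cv2.COLOR_RGB2HSV);H,S,V=[hsv[...,i].astype(int) for i in range(3)]
    g=(H>40)&(H<90)&(S>90)&(abs(P[...,0]-.535)<.06)&(abs(P[...,1]-.033)<.06)&(P[...,2]>.03)
    t=g&(P[...,2]>.068)&(P[...,2]<.08)
    if t.sum()<10: print(n,t.sum());continue
    d=P[t][:,:2]-port
    print(n,t.sum(),np.median(P[t][:,2]),cv2.minAreaRect(P[t][:,:2].astype(np.float32)),"bx",np.percentile(d@ex,[2,98]).round(4),"by",np.percentile(d@ey,[2,98]).round(4))
    if n=="wrist": save(c,"w7.png"); pickle.dump(c,open("w7.pkl","wb"))
    b=(H>98)&(H<122)&(S>130)&(V>60)&(abs(P[...,0]-.515)<.05)&(abs(P[...,1]+.095)<.05)&(P[...,2]>.06)&(P[...,2]<.08)
    print(" plug flange z",np.median(P[b][:,2]) if b.sum() else None)
    tr=(S<60)&(V>90)&(P[...,2]>.008)&(P[...,2]<.024)&(P[...,0]>.4)&(P[...,0]<.62)&(P[...,1]>.21)&(P[...,1]<.43)
    if tr.sum()>50: print(" tray",cv2.minAreaRect(P[tr][:,:2].astype(np.float32)))
rel([.535,.033,.20],81.1)
E
```

```text
0.551 0.0
shift cm [ 3.34 -0.16 17.86] twist 0.1 now yaw 81.2 pos [0.5304 0.0346 0.272 ] F [ 0.5  0.7 -0.8] t 17.65
scene 869 [0.25  0.036] y [0.056 0.196]
wrist 7282 [0.249 0.037] y [0.06  0.192]
box centre [0.53491235 0.03283478]
wrist 599 0.07426351735384645 ((0.5335211753845215, 0.03209889680147171), (0.015307625755667686, 0.04937412217259407), 81.28904724121094) bx [-0.0252  0.0228] by [0.1216 0.1367]
 plug flange z 0.07443404163980777
 tray ((0.5132243037223816, 0.32206985354423523), (0.11059114336967468, 0.16223271191120148), 9.724384307861328)
scene 85 0.07260902373210343 ((0.5324563384056091, 0.03103487938642502), (0.01919957995414734, 0.04811238870024681), 79.20853424072266) bx [-0.0257  0.0201] by [0.1191 0.135 ]
 plug flange z 0.07396757171695095
 tray ((0.5116961598396301, 0.3209027051925659), (0.11273211985826492, 0.169375941157341), 9.480829238891602)
side 82 0.07320684118413132 ((0.5344870090484619, 0.029284968972206116), (0.01681363210082054, 0.04709383472800255), 80.21015930175781) bx [-0.0228  0.0233] by [0.1184 0.1331]
 plug flange z 0.07403437521445141
 tray ((0.5138535499572754, 0.32082194089889526), (0.11188797652721405, 0.16797572374343872), 9.96998119354248)
shift cm [ 0.09 -0.01  7.27] twist 0.0 now yaw 81.12 pos [0.5358 0.033  0.2727] F [-0.4  0.   0.7] t 17.9
```

View pics/w7.png

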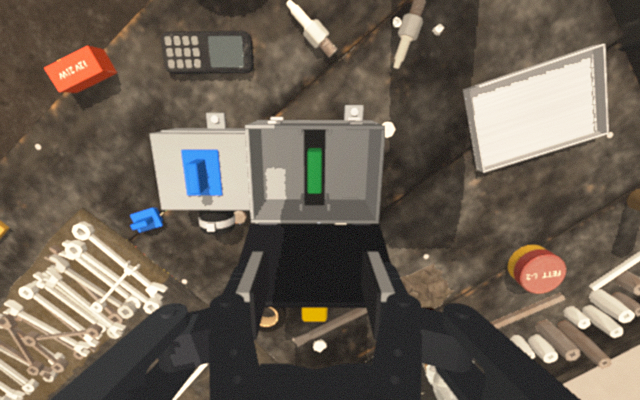

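The wrist view shows the chamber open, with the green bar at (315,170), the cover held back at about 1.82 rad, the plug flush at (201,173) and the tray at (540,108). I'll descend to the bar.

>>> servo_tool --motion '[[[0.2,-0.1,3,0,-0.1],[0.2,-0.1,8,0,-0.1],[0.2,-0.1,12,0,-0.1],[0.2,-0.1,14,0,-0.1],[0.2,-0.1,14,0,-0.1]]]'

```text
time_s: 18.4
eef_pos: [0.5305, 0.0327, 0.1282]
eef_rot: [-0.004, 0.077, 0.997, 0.0]
wrist_force: [-0.7, 0.2, 0.6]
opening: 0.552
grasp_force: 0.0
```

>>> servo_tool --motion '[[[0,0,0,0,-0.1],[0,0,0,0,-0.1]]]'

```text
time_s: 18.6
eef_pos: [0.5342, 0.0323, 0.1339]
eef_rot: [0.002, 0.077, 0.997, -0.0]
wrist_force: [-0.2, 0.7, -0.7]
opening: 0.55
grasp_force: 0.0
```

```bash
python3 - <<'E'
from h import *
rel([.5335,.0321,.0365],81.1)
E
```

```text
shift cm [ 0.09 -0.03  9.74] twist 0.0 now yaw 81.14 pos [0.5342 0.0323 0.1339] F [-0.2  0.7 -0.7] t 18.6
```

>>> servo_tool --motion '[[[0.05,0,2.5,0,-0.1],[0.05,0,5,0,-0.1],[0.05,0,7.5,0,-0.1],[0.05,0,9,0,-0.1],[0.05,0,9.6,0,-0.1]]]'

```text
time_s: 19.1
eef_pos: [0.5323, 0.0326, 0.036]
eef_rot: [0.0, 0.077, 0.997, -0.0]
wrist_force: [-1.0, 0.5, -1.2]
opening: 0.553
grasp_force: 0.0
```

>>> servo_tool --motion '[[[0,0,0,0,-0.1],[0,0,0,0,1],[0,0,0,0,1],[0,0,0,0,1],[0,0,0,0,1]]]'

```text
time_s: 19.6
eef_pos: [0.5333, 0.0327, 0.0377]
eef_rot: [0.002, 0.077, 0.997, 0.0]
wrist_force: [-0.4, 0.4, 6.1]
opening: 0.176
grasp_force: 62.8
```

>>> servo_tool --motion '[[[0,0,0,0,1],[0,0,0,0,1]]]'

```text
time_s: 19.8
eef_pos: [0.5333, 0.0327, 0.0377]
eef_rot: [0.002, 0.077, 0.997, 0.0]
wrist_force: [-0.5, 0.5, 7.3]
opening: 0.175
grasp_force: 62.8
```

Bar gripped at 15 mm opening and 63 N. I'll draw straight up.

>>> servo_tool --motion '[[[0,0,-1,0,1],[0,0,-2,0,1],[0,0,-3,0,1],[0,0,-4.5,0,1],[0,0,-6,0,1]]]'

```text
time_s: 20.3
eef_pos: [0.5318, 0.0327, 0.0971]
eef_rot: [0.0, 0.077, 0.997, -0.0]
wrist_force: [0.8, -0.3, -1.1]
opening: 0.177
grasp_force: 61.2
```

>>> servo_tool --motion '[[[0,0,-2,0,1],[0,0,-4,0,1],[0,0,-6,0,1],[0,0,-8,0,1],[0,0,-10,0,1]]]'

```text
time_s: 20.8
eef_pos: [0.5317, 0.0327, 0.1976]
eef_rot: [0.0, 0.077, 0.997, -0.0]
wrist_force: [-0.1, -0.4, -1.2]
opening: 0.177
grasp_force: 61.2
```

>>> servo_tool --motion '[[[0,0,0,0,1],[0,0,0,0,1],[0,0,0,0,1]]]'

```text
time_s: 21.1
eef_pos: [0.531, 0.0328, 0.1948]
eef_rot: [-0.001, 0.077, 0.997, 0.0]
wrist_force: [0.3, -0.7, -1.5]
opening: 0.182
grasp_force: 61.2
```

```bash
python3 - <<'E'
from h import *
o=obs();print(o["opening"],o["grasp_force"]);rel([.5134,.3215,.20],9.6)
c=cam("side");P=cloud(c);e=o["eef_pos"]
m=(abs(P[...,0]-e[0])<.06)&(abs(P[...,1]-e[1])<.06)&(P[...,2]>.11)&(P[...,0]<.59);print(np.percentile(P[m][:,2],[0.5,2]))
E
```

```text
0.18155306342146024 61.20567813086382
shift cm [ 6.18 28.25 -0.51] twist 71.5 now yaw 81.14 pos [0.531  0.0328 0.1948] F [ 0.3 -0.7 -1.5] t 21.1
[0.16351598 0.16700154]
```

>>> servo_tool --motion '[[[1,1.5,0,0,1],[2,4,0,0,1],[3,7,0,0,1],[4,10.5,0,0,1],[4.5,14,0,0,1]]]'

```text
time_s: 21.65
eef_pos: [0.5072, 0.18, 0.1952]
eef_rot: [-0.001, 0.077, 0.997, -0.0]
wrist_force: [-0.0, 0.1, 0.2]
opening: 0.174
grasp_force: 61.2
```

>>> servo_tool --motion '[[[0.4,3.5,0,0,1],[0.8,7,0,0,1],[1.2,10,0,0,1],[1.5,12.5,0,0,1],[1.7,14.2,0,0,1]]]'

```text
time_s: 22.15
eef_pos: [0.5125, 0.3232, 0.195]
eef_rot: [-0.001, 0.076, 0.997, -0.0]
wrist_force: [-0.0, -1.1, -0.7]
opening: 0.176
grasp_force: 61.2
```

>>> servo_tool --motion '[[[0,0,0,5,1],[0,0,0,12,1],[0,0,0,20,1],[0,0,0,28,1],[0,0,0,36,1]]]'

```text
time_s: 22.65
eef_pos: [0.5133, 0.3209, 0.1953]
eef_rot: [-0.001, 0.384, 0.923, -0.001]
wrist_force: [-0.7, -0.1, -0.8]
opening: 0.171
grasp_force: 61.1
```

>>> servo_tool --motion '[[[0,0,0,8,1],[0,0,0,16,1],[0,0,0,24,1],[0,0,0,31,1],[0,0,0,35.5,1]]]'

```text
time_s: 23.15
eef_pos: [0.5133, 0.3209, 0.1953]
eef_rot: [-0.0, 0.647, 0.762, -0.001]
wrist_force: [-0.8, 0.4, -1.4]
opening: 0.17
grasp_force: 61.1
```

>>> servo_tool --motion '[[[0,0,0,0,1],[0,0,0,0,1],[0,0,0,0,1],[0,0,0,0,1],[0,0,0,0,1]]]'

```text
time_s: 23.65
eef_pos: [0.514, 0.3209, 0.196]
eef_rot: [-0.0, 0.645, 0.764, -0.0]
wrist_force: [1.2, 0.2, -0.9]
opening: 0.174
grasp_force: 61.1
```

```bash
python3 cov.py; python3 - <<'E'
from h import *
o=obs();print(o["opening"],o["grasp_force"],np.round(o["dq"],3));rel([.5134,.3215,.20],9.6)
e=o["eef_pos"];c=cam("scene");P=cloud(c)
m=(abs(P[...,0]-e[0])<.06)&(abs(P[...,1]-e[1])<.07)&(P[...,2]>.1)&(P[...,2]<.24);q=P[m];print(np.percentile(q[:,2],[.5,2]),np.percentile(q[q[:,2]<.2],[2,98],axis=0))
s=cam("side");save(s,"side9.png")
E
```

```text
0.174 61.09760147432098
shift cm [-27.57  -6.45  10.25] twist -71.4 now yaw 9.67 pos [0.514  0.3209 0.196 ] F [ 1.2  0.2 -0.9] t 23.65
scene 874 [0.25  0.036] y [0.056 0.196]
0.1774833428458527 61.09788754693 [ 0.001 -0.002  0.001  0.002 -0.001  0.003]
shift cm [ 0.07 -0.05 -0.4 ] twist 0.1 now yaw 9.66 pos [0.514  0.3209 0.196 ] F [ 0.2 -0.3 -0.2] t 23.75
[0.16252657 0.16437546] [[0.49334673 0.26846037 0.16324971]
 [0.53032847 0.35993915 0.19823566]]
```

View pics/side9.png

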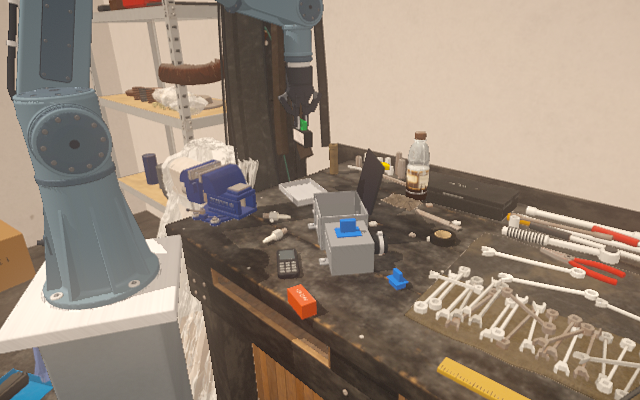

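The filter is held upright at (300,140) over the tray at (303,190), with its underside about 0.16 m up. The cover is open, the plug is flush, and the other items are untouched.

```bash
python3 -c "
from bench import ctrl
print(ctrl.hand_in())"
```

```text
the job is handed in; nothing more can be done
None
```

The job is handed in, with no verdict shown: the plug is pressed flush, the cover stays open at about 1.82 rad, and the filter is held still and aligned about 16 cm above the bench over the tray's middle.

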